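# Key and drive wheel back on the card press

### The job

Put the drive wheel back on the little white card press: take the slim steel key from the wooden holder, drop it into the slot of the upright shaft so that its foot goes right down into the pocket of the collar, and leave it standing there. Then slide the green-rimmed wheel down the shaft, turning it under light pressure until its keyway drops over the key, and seat it fully down on the collar. Be gentle (the press must never feel more than 40 N), leave everything else where it is, and let go at the end.

Things in the scene. Friction and masses are not known exactly. Their poses are not given: they have to be found in the camera images.
- press: The fixed card press: a white box 170 x 130 x 50 mm with a grey collar (48 mm across, 18 mm high) on top and an upright steel shaft (24 mm across) rising 32 mm above the collar, its top rim chamfered 2 mm. Origin on the table under the shaft's axis; z up, x from the axis towards the side where the shaft's slot is. The points on the press have the same axes.
- shaft_top (a point): Centre of the shaft's top face, 100 mm above the table. The shaft's slot is 10 mm wide (along y), begins 5 mm from the axis, is open outwards (+x) and at the top, and runs down to the collar.
- collar_top (a point): On the shaft's axis, level with the collar's top face (68 mm above the table). Inside the collar the slot goes on as a closed pocket, 16 mm deep below this face, 10 mm wide (y) and spanning 5 to 19 mm from the axis (x).
- key_seat (a point): Where the key's centre is when the key stands fully down in slot and pocket: 12 mm from the shaft's axis along x (about 1 mm play each way), 4 mm above the collar's top, 28 mm below the shaft's top. The seated key's top is then 8 mm below the shaft's top.
- wheel_seat (a point): Where the wheel's centre is when it is fully home on the collar: on the shaft's axis, 14 mm above the collar's top and 18 mm below the shaft's top.
- holder: Fixed wooden holder 130 (its x) x 50 x 30 mm high with three pockets 20 mm deep; origin under its centre. The key stands in the middle pocket, its x along the holder's x; the bystanders pin and bar stand 42 mm away on either side along x.
- key_centre (a point): Centre (half-way up) of the loose steel key, an upright bar 12 mm (x) by 8 mm (y) by 40 mm tall (z), bottom 3 mm tapered, 30 g; the upper 20 mm stick out of the holder. In the press its x lies along the slot's x, either way round. Held across its 8 mm by the top 10 mm, the fingers stay above the shaft; let go there, it falls down the slot.
- wheel_centre (a point): Centre (half-way up) of the loose wheel: 54 mm across its green rim, 28 mm tall, 0.3 to 0.4 kg, lying flat on the table, z up. Round through bore 26 mm across with one keyway 10 mm wide that reaches 19.5 mm from the axis. The x axis points to the white mark on the rim; the keyway is NOT exactly there, see rim.
- rim: The wheel's green rim, same axes as wheel_centre, origin at the wheel's underside. A slip clutch joins it to the metal core (slips at 0.15 N m, else they turn as one), so the core's keyway lies anywhere up to 0.65 rad to either side of the rim's mark (x), different each time: to be found by turning the wheel on top of the key, to about 0.07 rad.
- pin: Bystander: loose brass pin 10 mm across, 42 mm tall, standing in the holder 42 mm from the key on the key's -x side. Origin at its foot.
- bar: Bystander: loose orange plastic square bar 12 x 12 x 36 mm, standing in the holder 42 mm from the key on the key's +x side. Origin at its foot.
- glue: Bystander: loose glue jar 56 mm across, 100 mm tall. Origin under its foot.
- tape: Bystander: loose roll of amber tape 90 mm across, 24 mm high, lying flat. Origin under its centre.
- cardhouse: Bystander: loose white card model house 108 x 70 x 78 mm. Origin under its centre.
- scissors: Bystander: loose brass scissors about 150 mm long, lying flat, 8 mm high. Origin near the middle.
- tweezers: Bystander: loose black tweezers about 145 mm long, lying flat, 6 mm high. Origin near the middle.
- gluestick: Bystander: loose yellow glue stick 22 x 22 x 85 mm, standing. Origin under its foot.
There are look-alikes about, which are no part of the job. Of the things shaped like the press, the white one is meant.

How it is judged:
By the outcome, as a careful person would: the job done as asked, in the order asked, and still so for the second after the job is handed in, with the robot touching nothing.
It also fails if it takes over 67 s, if anything falls off the work surface, if the arm or the gripper's body presses on something with over 40 N, if the wrist force passes 120 N, or if a joint passes its speed limit or range.

### The arm

A 6-joint arm with a two-finger parallel gripper is mounted at the origin on the work surface. World frame = base frame: x ahead of the robot, y to its left, z up, the work surface at z = 0. Lengths are in mm, angles in degrees, forces in N, time in s.
With the tool pointing down it reaches from about 325 to 775 mm from the base axis. Payload 9.3 kg.
Tool frame: the origin (TCP) lies on the centre line of the jaws, within the pads' length; the fingertips stand 25 mm ahead of it and the grasp point (between the pads) lies 6 mm ahead of it; z points along the fingers, y is the line along which they close (so a half turn about z gives the same grasp; the last joint's range is limited). The gripper opens to 85 mm and grips with 20 to 120 N. Pads are 22 mm wide; open, the fingers measure 114 mm over their backs; the gripper's body (76 mm by 85 mm) begins 54 mm behind the grasp point. The pads swing forward as they close: fully open they stand 13 mm farther back than shut.
Start: joints at [67.689, 14.817, 1.232, 76.415, 0, 81.257], TCP at [129.028, 534.648, 256.279] pointing down, gripper open.
Joint ranges: [-174.27, 174.27], [-52.1, 104.24], [-59.71, 78.15], [-110.17, 111.67], [-87.03, 83.33], [-180, 180]. Speed limits (degrees/s): [127.2, 127.2, 159.86, 180, 180, 180].

### API

Orientations are given as a 3x3 rotation matrix whose columns are the frame's x, y, z axes.
In Python, from plant import monitor, grab_frame, camera_params, job, find_in gives the robot as it stands. The module is installed in compiled form; this text tells all that it offers.
- The arm moves only by the shell command python3 -m handwheel 'ROWS'. ROWS is JSON, a list of rows, each a list of 5 numbers: the shift along the tool's x, y, z in m, then the turn about the tool's z in rad, then the gripper command: -1 is shut, 1 is fully open, values between are in proportion. A call has 1 to 12 rows; each row is the pose to reach, as a shift and turn from the pose commanded when the call began, along the tool's axes at that moment; what a row does not reach only later rows make up. A row lasts 1/12 s, in which the tool goes at most 41.7 mm and 7.16 degrees, less where a joint would pass 70% of its speed; a pose out of reach is approached as far as the arm can. A call with a gripper value outside its range is refused whole. The fingers move at their own pace and stop on an object; the grip force is fixed at half the most. Time passes only in rows, so rows that repeat a pose let the fingers close. It gives the time, the measured TCP pose, the force, the opening and the grip force at its end, in the units of the state.
- monitor.get_obs(): the state, without advancing time (a new reading comes with each control period).
- grab_frame(name): name is "side" or "top" or "wrist"; returns the picture (384x512x3 uint8, red, green, blue); there is no depth.
- camera_params(name): a dict with "intrinsics" (3x3 intrinsics, pixels), "rvec" (rotation vector, rad) and "tvec" (3), from world to camera coordinates, as OpenCV has them; the wrist camera has in their place "T_tool_cam" (4x4, takes a point from camera to tool coordinates, whose origin is the TCP and whose axes are the flange's). Camera axes: x right, y down, z forward; pixel columns grow to the right and rows downward; lengths in mm; the calibration is good to about 2 mm. A picture is of the moment at which its call begins: read the wrist's pose just before it. camera_params takes no time and is no camera call.
- job.sign_off(): hands the job in; it is judged then, once.
Trained networks look in the newest picture that a camera, given by its name, has taken for a name from the list of things; names that differ only in an ending like _2 or _b are one class to them, and where a whole thing is asked for, a point or a joint stands for the part that bears it (a point fixed in the world has none). Each returns a list of dicts, best first, with "conf" (0 to 1); they miss things now and then, are a little off and sometimes report something else, mostly with a low value. They report only what shows in the picture. A call takes as long as a camera call. They do not tell look-alikes from the thing itself.
- find_in(camera, thing): "bbox" ([left, top, right, bottom] in pixels, round what is visible of it).
The state is a dict: "time": time; "joint_positions": joint angles; "qvel": joint speeds; "effort": joint torques, N m; "tool_pos": TCP position; "ee_rot": TCP orientation; "contact_force": force on the tool from outside, world axes, zero at the start; "wrist_torque": the same for the moment, N m; "finger_gap": finger opening in mm; "grip_force": force on a finger pad.
Only numpy, scipy, OpenCV 4.12 (cv2) and the standard library are available. Lean on these libraries where they do the work, as an engineer would, in place of code of your own. Each camera call takes 0.05 s, during which the arm holds its last target. There are 200 camera calls.

## Working session

There is one attempt and no reset: what is moved stays moved. The work goes in short steps, Python scripts to look and compute and a shell command to move; the robot and the scene stay as the last step left them, time stands still between calls to the robot, and variables do not carry over. Pictures are saved under pics/ and viewed, at most 10 in all, crops included, and the job is handed in when it is done.

```bash
mkdir -p pics
cat > h.py <<'E'
import numpy as np, cv2
from plant import monitor, grab_frame, camera_params, job, find_in
def snap(n,f): 
    im=grab_frame(n); cv2.imwrite('pics/'+f,im[:,:,::-1]); return im
def cam(n,obs=None):
    p=camera_params(n); K=np.array(p['intrinsics'])
    if 'rvec' in p:
        R=cv2.Rodrigues(np.array(p['rvec'],float))[0]; t=np.array(p['tvec'],float).ravel()
        return K,R,t
    T=np.array(p['T_tool_cam']); o=obs or monitor.get_obs()
    W=np.eye(4);W[:3,:3]=o['ee_rot'];W[:3,3]=o['tool_pos'];M=np.linalg.inv(W@T)
    return K,M[:3,:3],M[:3,3]
def px(c,P):
    K,R,t=c; q=(K@(R@np.atleast_2d(P).T+t[:,None])).T; return q[:,:2]/q[:,2:]
def ray(c,uv,z):
    K,R,t=c; d=R.T@np.linalg.inv(K)@np.array([uv[0],uv[1],1.]); o=-R.T@t
    return o+d*(z-o[2])/d[2]
E
python3 - <<'E'
from h import *
ims=[]
for n in('side','top','wrist'):
    im=snap(n,n+'0.png')
    for th in('press','holder','key_centre','wheel_centre'):
        print(n,th,[(np.round(d['bbox']).astype(int).tolist(),round(d['conf'],2)) for d in find_in(n,th)[:4]])
o=monitor.get_obs();print(o['time'],o['tool_pos'],o['ee_rot'],o['finger_gap'])
for n in('side','top'):
    K,R,t=cam(n);print(n,-R.T@t,K[0,0])
print(camera_params('wrist'))
E
```

```text
side press [([55, 166, 128, 229], 0.98), ([254, 167, 316, 228], 0.6)]
side holder [([172, 146, 221, 170], 0.67)]
side key_centre []
side wheel_centre [([300, 254, 323, 277], 0.64), ([374, 224, 408, 257], 0.15)]
top press [([80, 288, 158, 368], 0.96), ([217, 134, 285, 207], 0.62)]
top holder [([122, 175, 153, 225], 0.61)]
top key_centre [([218, 134, 282, 209], 0.15)]
top wheel_centre []
wrist press [([0, 144, 171, 298], 0.57)]
wrist holder []
wrist key_centre []
wrist wheel_centre []
0.75 [129.03449003 534.64916639 256.3029781 ] [[-9.72095510e-01  2.34585414e-01  4.91376023e-05]
 [ 2.34585415e-01  9.72095510e-01  3.94551311e-05]
 [-3.85108443e-05  4.98811207e-05 -9.99999998e-01]] 85.67803409287946
side [ -94.40407683 -645.33809187  950.89437034] 446.6879550891763
top [ 344.01927077  -33.8002313  1354.28137778] 486.5167403827353
{'intrinsics': array([[288.59797294,   0.        , 255.46590915],
       [  0.        , 288.59797294, 192.2447689 ],
       [  0.        ,   0.        ,   1.        ]]), 'T_tool_cam': array([[-3.65509783e-05, -9.47314395e-01, -3.20305224e-01,
         8.15404481e+01],
       [ 9.99999991e-01, -7.70519519e-05,  1.13770999e-04,
        -7.06625075e-01],
       [-1.32457047e-04, -3.20305217e-01,  9.47314388e-01,
        -1.17952364e+02],
       [ 0.00000000e+00,  0.00000000e+00,  0.00000000e+00,
         1.00000000e+00]])}
```

View pics/top0.png

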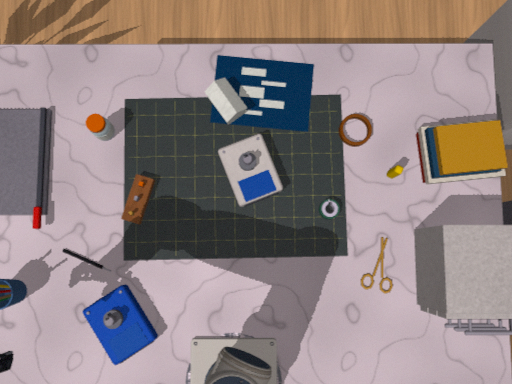

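View pics/side0.png

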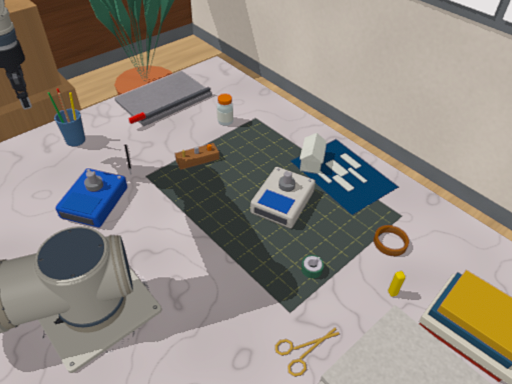

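The top view shows two presses: white at (250,168) and blue at (120,325). The white one with the grey collar at (248,160) is the one meant. The holder is at (138,198). The wheel, with its green rim, is at (330,208). I'll confirm in one enlarged crop.

Run:
```python
from h import *
t=cv2.imread('pics/top0.png');s=cv2.imread('pics/side0.png')
def c(im,x,y,w,h): return cv2.resize(im[y:y+h,x:x+w],(400,300),interpolation=cv2.INTER_CUBIC)
cv2.imwrite('pics/crop1.png',np.vstack([np.hstack([c(t,204,128,100,75),c(t,98,170,80,60)]),np.hstack([c(t,305,190,48,36),c(s,165,135,64,48)])]))
c_=cam('top')
print('shaft',ray(c_,(248,159),90),'holder',ray(c_,(138,198),30),'wheel',ray(c_,(330,208),28))
c_=cam('side')
print('shaft',ray(c_,(287,176),100),'holder',ray(c_,(197,155),20),'wheel',ray(c_,(313,264),28))
```

```text
shaft [591.31917496 -39.84401988  90.        ] holder [495.00833218 261.67217408  30.        ] wheel [ 466.93028629 -264.18325901   28.        ]
shaft [579.68894354 -45.40222098 100.        ] holder [492.33319673 263.95257275  20.        ] wheel [ 463.00171736 -265.10452037   28.        ]
```

View pics/crop1.png

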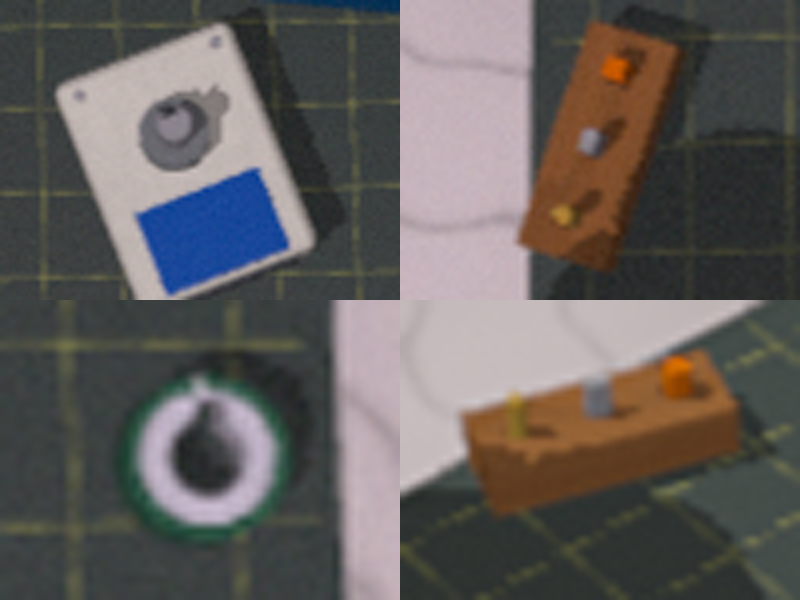

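The crop confirms it. The white press has its slot on the side of the two screws, at upper left. The steel key stands between the pin and the orange bar, and the wheel has a green rim. I'll move above the holder.

```bash
python3 -m handwheel '[[-0.419,-0.179,0.076,0.105,1],[-0.419,-0.179,0.076,0.105,1],[-0.419,-0.179,0.076,0.105,1],[-0.419,-0.179,0.076,0.105,1],[-0.419,-0.179,0.076,0.105,1],[-0.419,-0.179,0.076,0.105,1],[-0.419,-0.179,0.076,0.105,1],[-0.419,-0.179,0.076,0.105,1],[-0.419,-0.179,0.076,0.105,1],[-0.419,-0.179,0.076,0.105,1],[-0.419,-0.179,0.076,0.105,1],[-0.419,-0.179,0.076,0.105,1]]'
python3 -m handwheel '[[0,0,0,0,1],[0,0,0,0,1],[0,0,0,0,1]]'
python3 - <<'E'
from h import *
o=monitor.get_obs();c=cam('wrist',o)
snap('wrist','w1.png')
print(o['time'],np.round(o['tool_pos'],1),np.round(o['ee_rot'],3).tolist())
for th in('holder','key_centre','pin','bar'):
    print(th,[(np.round(d['bbox'],1).tolist(),round(d['conf'],2)) for d in find_in('wrist',th)[:3]])
print(px(c,[494,262,50]))
E
```

```text
time: 1.75
tool_pos: [498.8, 258.4, 178.6]
ee_rot: [[-0.941, 0.34, 0.0], [0.34, 0.941, -0.001], [-0.001, -0.001, -1.0]]
contact_force: [-1.6, -0.0, 0.6]
finger_gap: 85.4
grip_force: 0.0
time: 2.0
tool_pos: [493.6, 263.0, 180.6]
ee_rot: [[-0.942, 0.334, -0.0], [0.334, 0.942, 0.0], [0.0, 0.0, -1.0]]
contact_force: [-0.1, -0.8, -0.3]
finger_gap: 85.5
grip_force: 0.0
2.0 [493.6 263.  180.6] [[-0.942, 0.334, -0.0], [0.334, 0.942, 0.0], [0.0, 0.0, -1.0]]
holder [([226.5, 113.2, 284.5, 243.0], 0.76)]
key_centre [([253.4, 179.5, 261.5, 199.3], 0.71), ([251.7, 215.4, 265.1, 240.1], 0.52)]
pin []
bar [([252.5, 213.0, 264.7, 235.5], 0.64)]
[[255.21895522 190.32833198]]
```

View pics/w1.png

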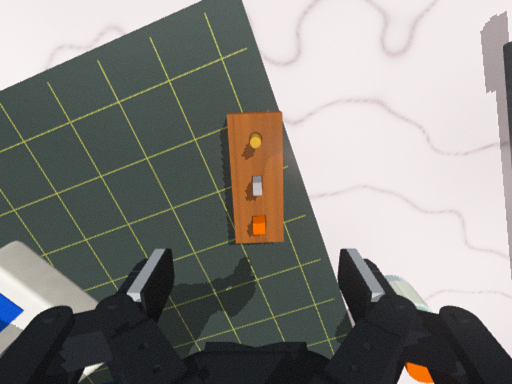

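The holder fills (228–283, 112–243), with the pin at (255,141), the key at (257,186) and the bar at (259,226). I'll measure these precisely.

Run:
```python
from h import *
o=monitor.get_obs();c=cam('wrist',o)
im=cv2.imread('pics/w1.png')
hsv=cv2.cvtColor(im,cv2.COLOR_BGR2HSV)
sub=hsv[165:210,240:275]
m=(sub[:,:,1]<90)&(sub[:,:,2]>100)
ys,xs=np.nonzero(m);print('key px',xs.min()+240,xs.max()+240,ys.min()+165,ys.max()+165,xs.mean()+240,ys.mean()+165)
for r in range(172,202,2): print(r,hsv[r,250:266,1].tolist(),hsv[r,250:266,2].tolist())
# holder top: fit rectangle on brown
b=(hsv[:,:,0]>5)&(hsv[:,:,0]<18)&(hsv[:,:,1]>120)&(hsv[:,:,2]>90)
b[:,:200]=0;b[:,300:]=0;b[:100]=0;b[255:]=0
cs,_=cv2.findContours(b.astype(np.uint8),cv2.RETR_EXTERNAL,cv2.CHAIN_APPROX_NONE);k=max(cs,key=cv2.contourArea)
print(cv2.approxPolyDP(k,5,True).ravel().tolist())
bx=cv2.boxPoints(cv2.minAreaRect(k));W=np.array([ray(c,p,30)[:2] for p in bx]);print(bx.tolist(),W.round(1).tolist())
print('pin',ray(c,(255,139.5),52),'bar',ray(c,(259.5,225.5),46))
x=np.array([np.cos(np.radians(-20)),np.sin(np.radians(-20)),0])
print('key top px',px(c,np.array([494,262,50.])+np.array([[a*x[0]-b*x[1],a*x[1]+b*x[0],0] for a in(-6,6) for b in(-4,4)])))
```

```text
key px 252 261 176 195 256.81609195402297 185.35057471264366
172 [179, 186, 180, 179, 186, 182, 188, 172, 186, 178, 181, 179, 181, 181, 179, 180] [178, 173, 173, 172, 169, 171, 168, 173, 170, 169, 166, 164, 162, 158, 165, 176]
174 [187, 185, 188, 184, 184, 180, 189, 179, 188, 180, 178, 186, 171, 176, 180, 174] [180, 178, 170, 166, 165, 167, 163, 170, 161, 163, 162, 158, 161, 161, 167, 179]
176 [188, 193, 158, 49, 56, 37, 33, 37, 33, 24, 19, 121, 177, 179, 185, 184] [178, 157, 108, 126, 132, 132, 117, 137, 139, 139, 136, 122, 138, 172, 174, 175]
178 [177, 191, 138, 15, 17, 13, 15, 9, 13, 8, 14, 91, 174, 186, 184, 183] [177, 163, 111, 136, 139, 139, 139, 139, 142, 135, 142, 126, 129, 169, 177, 178]
180 [186, 176, 104, 10, 7, 9, 7, 13, 15, 14, 11, 79, 175, 185, 178, 175] [173, 116, 105, 131, 138, 138, 137, 138, 136, 144, 134, 120, 128, 168, 178, 178]
182 [186, 181, 98, 15, 7, 8, 8, 8, 6, 11, 9, 26, 164, 181, 181, 177] [160, 111, 109, 150, 156, 154, 156, 153, 157, 156, 165, 140, 131, 172, 176, 174]
184 [184, 178, 74, 9, 9, 11, 7, 7, 9, 11, 9, 30, 158, 189, 182, 186] [115, 112, 120, 190, 
[... 1112 characters left out ...]
1, 172, 171, 170, 177, 178, 176, 173, 175]
200 [193, 180, 181, 187, 184, 183, 180, 189, 184, 179, 191, 187, 182, 188, 189, 188] [132, 142, 172, 166, 132, 131, 171, 170, 168, 168, 167, 173, 179, 176, 173, 172]
[279, 111, 227, 114, 236, 243, 283, 241]
[[226.3801727294922, 112.50479125976562], [281.01275634765625, 110.31948852539062], [286.25238037109375, 241.30990600585938], [231.61981201171875, 243.49520874023438]] [[422.4, 260.1], [436.9, 307.0], [564.0, 271.8], [547.4, 217.2]]
pin [450.64081744 277.42277814  52.        ] bar [530.40814527 253.72157338  46.        ]
key top px [[250.56660264 183.83003493]
 [259.44908188 183.90332909]
 [250.52246441 196.3893774 ]
 [259.27537476 196.46031674]]
```

```bash
python3 -m handwheel '[[0,0.0013,0.03,-0.052,-0.3],[0,0.0013,0.06,-0.052,-0.5],[0,0.0013,0.09,-0.052,-0.5],[0,0.0013,0.11,-0.052,-0.5],[0,0.0013,0.1156,-0.052,-0.5],[0,0.0013,0.1156,-0.052,-0.5],[0,0.0013,0.1156,-0.052,-0.5],[0,0.0013,0.1156,-0.052,-0.5]]'
python3 - <<'E'
from h import *
im=snap('wrist','w2.png')
E
```

```text
time: 2.92
tool_pos: [495.6, 264.0, 66.3]
ee_rot: [[-0.958, 0.285, 0.002], [0.285, 0.958, 0.001], [-0.002, 0.001, -1.0]]
contact_force: [-1.3, -0.2, 0.1]
finger_gap: 21.4
grip_force: 0.0
```

View pics/w2.png

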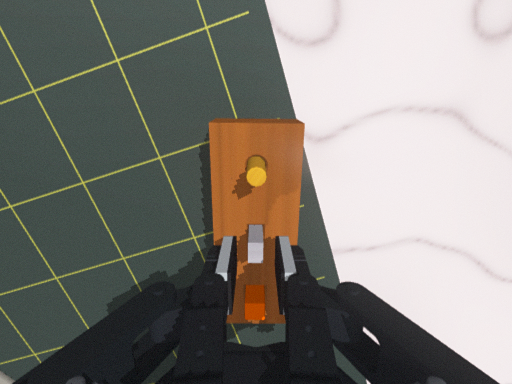

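The key's top, at about (256,251), is centred between the pads at cols 235 and 277. I'll check the along-pad offset.

Run:
```python
from h import *
o=monitor.get_obs();c=cam('wrist',o);print(o['tool_pos'])
im=cv2.imread('pics/w2.png');hsv=cv2.cvtColor(im,cv2.COLOR_BGR2HSV)
print(hsv[220:270,254:258,2].mean(1).round().tolist());print(hsv[220:270,254:258,1].mean(1).round().tolist())
print(hsv[250,240:272,1].tolist())
u=o['ee_rot']
for a in(-6,0,6): print(a,px(c,o['tool_pos']+u@np.array([a,0,o['tool_pos'][2]-50])))
```

```text
[495.58617771 263.99806168  66.3173999 ]
[172.0, 170.0, 170.0, 159.0, 133.0, 135.0, 142.0, 140.0, 141.0, 139.0, 138.0, 139.0, 140.0, 141.0, 140.0, 140.0, 138.0, 138.0, 138.0, 139.0, 138.0, 139.0, 157.0, 192.0, 192.0, 194.0, 194.0, 194.0, 194.0, 194.0, 195.0, 191.0, 192.0, 194.0, 196.0, 196.0, 200.0, 198.0, 201.0, 201.0, 201.0, 204.0, 181.0, 128.0, 107.0, 106.0, 108.0, 106.0, 107.0, 107.0]
[183.0, 187.0, 186.0, 186.0, 110.0, 13.0, 11.0, 11.0, 10.0, 11.0, 6.0, 11.0, 13.0, 13.0, 14.0, 10.0, 11.0, 12.0, 10.0, 12.0, 9.0, 10.0, 13.0, 10.0, 11.0, 12.0, 10.0, 9.0, 7.0, 7.0, 8.0, 8.0, 12.0, 10.0, 11.0, 8.0, 12.0, 10.0, 9.0, 8.0, 10.0, 13.0, 10.0, 103.0, 180.0, 186.0, 174.0, 180.0, 181.0, 180.0]
[185, 170, 185, 185, 184, 177, 192, 117, 11, 10, 12, 9, 9, 9, 10, 5, 8, 9, 12, 11, 3, 10, 9, 99, 184, 177, 178, 181, 179, 174, 184, 177]
-6 [[256.66491234 266.4055437 ]]
0 [[256.67953429 256.63494026]]
6 [[256.6945275  246.61625704]]
```

```bash
python3 -m handwheel '[[0,0,0,0,-0.5],[0,0,0,0,-1],[0,0,0,0,-1],[0,0,0,0,-1],[0,0,0,0,-1],[0,0,0,0,-1],[0,0,0,0,-1],[0,0,0,0,-1]]'; python3 -m handwheel '[[0,0,-0.01,0,-1],[0,0,-0.02,0,-1],[0,0,-0.04,0,-1],[0,0,-0.07,0,-1],[0,0,-0.11,0,-1],[0,0,-0.135,0,-1],[0,0,-0.135,0,-1],[0,0,-0.135,0,-1]]'
```

```text
time: 3.63
tool_pos: [495.3, 263.8, 65.6]
ee_rot: [[-0.958, 0.286, 0.002], [0.286, 0.958, 0.001], [-0.001, 0.001, -1.0]]
contact_force: [0.4, -0.2, 6.8]
finger_gap: 5.2
grip_force: 59.3
time: 4.3
tool_pos: [495.3, 263.8, 202.0]
ee_rot: [[-0.958, 0.286, 0.004], [0.286, 0.958, 0.001], [-0.003, 0.002, -1.0]]
contact_force: [0.5, -0.6, -1.5]
finger_gap: 5.2
grip_force: 58.8
```

```bash
python3 -m handwheel '[[-0.02,-0.022,-0.025,-0.06,-1],[-0.045,-0.05,-0.025,-0.13,-1],[-0.07,-0.078,-0.025,-0.2,-1],[-0.095,-0.106,-0.025,-0.28,-1],[-0.12,-0.134,-0.025,-0.36,-1],[-0.145,-0.162,-0.025,-0.44,-1],[-0.17,-0.19,-0.025,-0.52,-1],[-0.195,-0.217,-0.025,-0.59,-1],[-0.21,-0.233,-0.025,-0.63,-1],[-0.214,-0.238,-0.025,-0.64,-1],[-0.214,-0.238,-0.025,-0.64,-1],[-0.214,-0.238,-0.025,-0.64,-1]]'
python3 - <<'E'
from h import *
o=monitor.get_obs();im=snap('wrist','w3.png');print(o['tool_pos'],o['finger_gap'])
a=im[:,:,::-1];cv2.imwrite('pics/w3b.png',cv2.resize(a[90:384,80:472],(784,588),interpolation=cv2.INTER_CUBIC))
E
```

```text
time: 5.3
tool_pos: [631.2, -25.3, 223.8]
ee_rot: [[-0.94, -0.342, -0.002], [-0.342, 0.94, 0.001], [0.002, 0.001, -1.0]]
contact_force: [-1.0, 0.8, 0.1]
finger_gap: 5.3
grip_force: 58.8
[631.21935631 -25.32330836 223.80047533] 5.29222677279483
```

View pics/w3b.png

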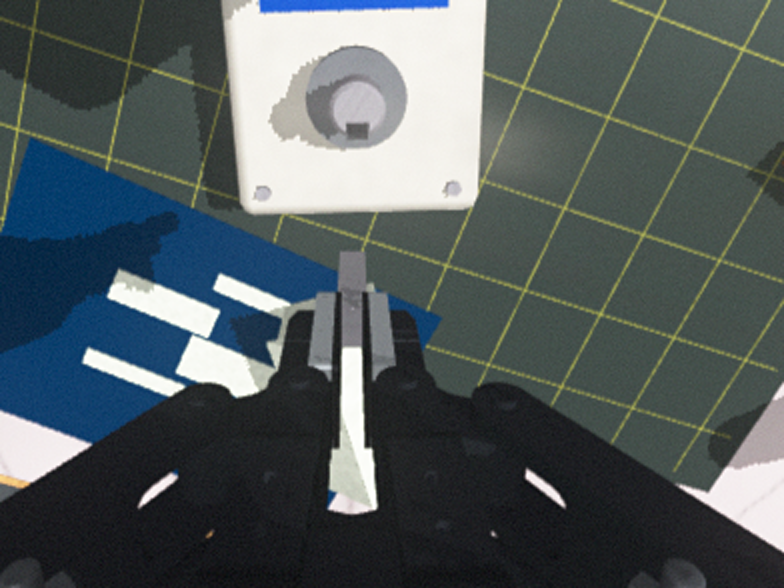

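The white press's shaft top is at crop (357,104), i.e. image (258.5,142). Its slot, at crop (346–369, 123–140), points towards the tool. The held key's bottom is at crop (340–365, 252). I'll fit press and key poses from edges.

Run:
```python
from h import *
im=cv2.imread('pics/w3.png');g=cv2.cvtColor(im,cv2.COLOR_BGR2GRAY).astype(int)
print('slot rows',g[140:172,257:261].mean(1).round().astype(int).tolist())
print('slot cols',g[153:158,240:280].mean(0).round().astype(int).tolist())
print('shaft/collar cols r143 from 225:',g[142:145,225:292].mean(0).round().astype(int).tolist())
print('collar rows c258 from 105:',g[105:172,257:260].mean(1).round().astype(int).tolist())
print('key rows from 205 c256',g[205:245,254:258].mean(1).round().astype(int).tolist())
for r in(217,220,226,232):print('key cols',r,g[r,240:272].tolist())
```

```text
slot rows [196, 194, 195, 194, 193, 195, 194, 196, 196, 197, 190, 154, 100, 94, 94, 92, 97, 101, 104, 126, 158, 158, 156, 166, 214, 244, 242, 242, 243, 243, 242, 242]
slot cols [125, 122, 114, 111, 111, 115, 115, 121, 132, 145, 154, 162, 165, 117, 93, 93, 97, 96, 97, 95, 96, 100, 98, 108, 152, 177, 172, 168, 165, 163, 162, 161, 159, 162, 161, 167, 180, 199, 222, 240]
shaft/collar cols r143 from 225: [182, 183, 182, 182, 184, 181, 183, 178, 136, 115, 113, 116, 115, 116, 115, 117, 114, 116, 117, 125, 141, 156, 192, 194, 196, 197, 196, 193, 194, 194, 196, 198, 197, 192, 191, 196, 196, 197, 198, 196, 196, 195, 198, 197, 198, 196, 196, 187, 165, 163, 163, 163, 160, 162, 161, 162, 162, 171, 231, 243, 244, 243, 241, 241, 241, 241, 241]
collar rows c258 from 105: [245, 244, 244, 244, 245, 245, 243, 214, 123, 149, 154, 155, 155, 153, 152, 152, 155, 154, 156, 153, 154, 152, 133, 126, 129, 149, 190, 190, 191, 192, 194, 194, 194, 196, 197, 198, 195, 196, 193, 191, 194, 194, 196, 196, 197, 191, 153, 100, 95, 94, 93, 97, 100, 104, 127, 157, 158, 156, 163, 212, 244, 242, 242, 243, 243, 242, 242]
key rows from 205 c256 [83, 100, 130, 120, 86, 82, 84, 82, 79, 84, 94, 121, 122, 124, 125, 123, 125, 124, 122, 121, 123, 121, 120, 122, 120, 120, 122, 121, 120, 114, 102, 101, 102, 108, 108, 101, 102, 107, 117, 132]
key cols 217 [80, 80, 83, 82, 80, 82, 80, 81, 82, 89, 124, 125, 123, 124, 121, 123, 122, 123, 123, 125, 125, 124, 104, 82, 85, 79, 84, 83, 81, 80, 78, 81]
key cols 220 [80, 79, 80, 83, 79, 77, 80, 82, 83, 97, 122, 123, 121, 124, 122, 121, 125, 124, 122, 123, 128, 121, 111, 81, 80, 80, 82, 79, 82, 80, 79, 81]
key cols 226 [62, 62, 61, 59, 55, 60, 62, 54, 65, 102, 117, 121, 123, 122, 122, 124, 120, 118, 121, 122, 121, 121, 121, 85, 79, 81, 82, 81, 79, 84, 82, 78]
key cols 232 [60, 55, 59, 58, 59, 59, 59, 62, 64, 119, 120, 114, 120, 126, 123, 120, 122, 120, 118, 119, 120, 121, 121, 132, 158, 167, 155, 87, 79, 79, 83, 79]
```

```bash
cat > fit.py <<'E'
from h import *
from scipy.optimize import least_squares
c=cam('wrist');o=monitor.get_obs();print(o['tool_pos'])
R=o['ee_rot'];T=o['tool_pos']
ph=np.linspace(0,2*np.pi,361)
def circ(x,y,r,z): return px(c,np.c_[x+r*np.cos(ph),y+r*np.sin(ph),0*ph+z])
def cross(p,col=None,row=None):
    k,v=(0,col) if col is not None else (1,row)
    s=p[:,k]-v;i=np.nonzero(np.sign(s[:-1])!=np.sign(s[1:]))[0]
    a=s[i]/(s[i]-s[i+1]);q=p[i]+(p[i+1]-p[i])*a[:,None]; return np.sort(q[:,1-k])
def res(v):
    x,y=v
    s=circ(x,y,10,100);l=circ(x,y,24,68)
    a=cross(s,row=143);b=cross(l,row=143);e=cross(l,col=258.5);f=cross(s,col=258.5)
    return [a[0]-246.6,a[-1]-271.8,b[0]-232.8,b[-1]-282.6,e[-1]-168.7,f[0]-130.6] if min(len(a),len(b),len(e),len(f))>1 else [99]*6
r=least_squares(res,[585,-42]);x,y=r.x;print('axis',r.x,np.round(r.fun,1))
for lab,uv,z in(('slot inner',(258.8,150.9),100),('slotmid',(258.8,155.5),100)):
    p=ray(c,uv,z);d=p[:2]-[x,y];print(lab,p.round(1),np.hypot(*d),np.degrees(np.arctan2(d[1],d[0])))
# screws and press front edge for angle
P=[ray(c,(80+u/2,90+v/2),50) for u,v in((263,194),(453,188))]
d=P[0]-P[1];print('press x angle',np.degrees(np.arctan2(-d[0],d[1]))%180,np.hypot(*d[:2]),(P[0]+P[1])/2)
E
python3 - <<'E'
exec(open('fit.py').read())
im=cv2.imread('pics/w3.png');g=cv2.cvtColor(im,cv2.COLOR_BGR2GRAY)
# press front edge & sides
for col in range(205,320,10): 
    k=g[185:205,col].astype(int);print(col,185+np.argmin(np.diff(k)),end='; ')
print()
for row in range(100,190,10):
    k=g[row,185:215].astype(int);k2=g[row,305:335].astype(int);print(row,185+np.argmax(np.diff(k)),305+np.argmin(np.diff(k2)),end='; ')
# key bottom in tool frame: 
u=lambda p:px(c,T+R@np.array(p,float))[0].round(1).tolist()
for xx in(-6,0,6):print(xx,u([xx,-4,52.6]),u([xx,4,52.6]),u([xx,-3,55.6]),u([xx,3,55.6]))
E
```

```text
[631.14908443 -24.72443559 224.21440032]
axis [591.32120956 -37.40330841] [ 0.4 -1.5  0.4  0.8 -4.   2.8]
slot inner [595.6 -35.7 100. ] 4.576878501366391 21.672558428718606
slotmid [599.3 -34.4 100. ] 8.50925426854156 21.014484726073594
press x angle 21.916774956297047 100.76784741278695 [638.64299872 -19.05841023  50.        ]
205 196; 215 196; 225 198; 235 196; 245 195; 255 195; 265 195; 275 195; 285 194; 295 194; 305 194; 315 192; 
100 191 322; 110 192 321; 120 193 321; 130 194 320; 140 194 320; 150 195 320; 160 196 319; 170 197 319; 180 198 318; -6 [251.0, 236.0] [263.2, 236.0] [252.6, 234.0] [261.5, 234.0]
0 [250.9, 227.8] [263.2, 227.8] [252.5, 225.8] [261.6, 225.8]
6 [250.9, 219.3] [263.3, 219.3] [252.5, 217.4] [261.7, 217.4]
```

Run:
```python
s=open('fit.py').read().replace("-271.8,","*0-0*271.8,").replace("a[-1]*0-0*271.8","0").replace('168.7','163.9').replace('130.6','130.2').replace("T=o['tool_pos']","T=np.array([631.22,-25.32,223.8])\no['tool_pos']=T;c=cam('wrist',o)")
open('fit.py','w').write(s)
exec(s)
th=np.radians(21.0)
for th in np.radians([20,21,22]):
    k=np.array([x+12*np.cos(th),y+12*np.sin(th),100]);print(np.degrees(th),'key seat in tool',R.T@(k-T),'tool x',np.degrees(np.arctan2(R[1,0],R[0,0]))%180)
# angle from press edges: corners
for z in(50,):
  for a,b in(((245,195.5),(305,194.0)),):
    A,B=ray(c,a,z),ray(c,b,z);d=A-B;print('front edge',np.degrees(np.arctan2(-d[0],d[1]))%180)
  A,B=ray(c,(192,110.),z),ray(c,(198,180.),z);d=B-A;print('L',np.degrees(np.arctan2(d[1],d[0])))
  A,B=ray(c,(321.7,110.),z),ray(c,(318.5,180.),z);d=B-A;print('R',np.degrees(np.arctan2(d[1],d[0])))
```

```text
[631.14908443 -24.72443559 224.21440032]
axis [589.68577066 -39.00541715] [-0.3  0.   0.3  0.1 -1.1  0.9]
slot inner [595.6 -36.3 100. ] 6.4647315745939675 24.35243525334264
slotmid [599.3 -35.  100. ] 10.38476792111869 22.802011984346844
press x angle 21.91677495629699 100.62496525181552 [638.59469671 -19.70334636  50.        ]
20.0 key seat in tool [ 31.57417428   1.24943505 123.83574181] tool x 20.039476351953823
21.0 key seat in tool [ 31.57585764   1.45886504 123.83594298] tool x 20.039476351953823
22.0 key seat in tool [ 31.58119581   1.66823375 123.83614809] tool x 20.039476351953823
front edge 21.53759428079124
L 21.11511141422163
R 21.515069903724953
```

```bash
python3 -m handwheel '[[0.014,0.0012,0.0,-0.026,-1],[0.0287,0.0025,0.02,-0.026,-1],[0.0287,0.0025,0.04,-0.026,-1],[0.0287,0.0025,0.055,-0.026,-1],[0.0287,0.0025,0.0625,-0.026,-1],[0.0287,0.0025,0.0625,-0.026,-1],[0.0287,0.0025,0.0625,-0.026,-1],[0.0287,0.0025,0.0625,-0.026,-1]]'
python3 - <<'E'
from h import *
o=monitor.get_obs();im=snap('wrist','w4.png');np.save('o4.npy',o,allow_pickle=True)
print(o['tool_pos'])
cv2.imwrite('pics/w4b.png',cv2.resize(im[110:260,160:360,::-1],(800,600),interpolation=cv2.INTER_CUBIC))
E
```

```text
time: 6.02
tool_pos: [604.4, -32.6, 163.3]
ee_rot: [[-0.93, -0.368, 0.001], [-0.368, 0.93, -0.0], [-0.001, -0.001, -1.0]]
contact_force: [-0.4, -1.1, 0.4]
finger_gap: 5.8
grip_force: 58.8
[604.4496542  -32.64554578 163.25121167]
```

View pics/w4b.png

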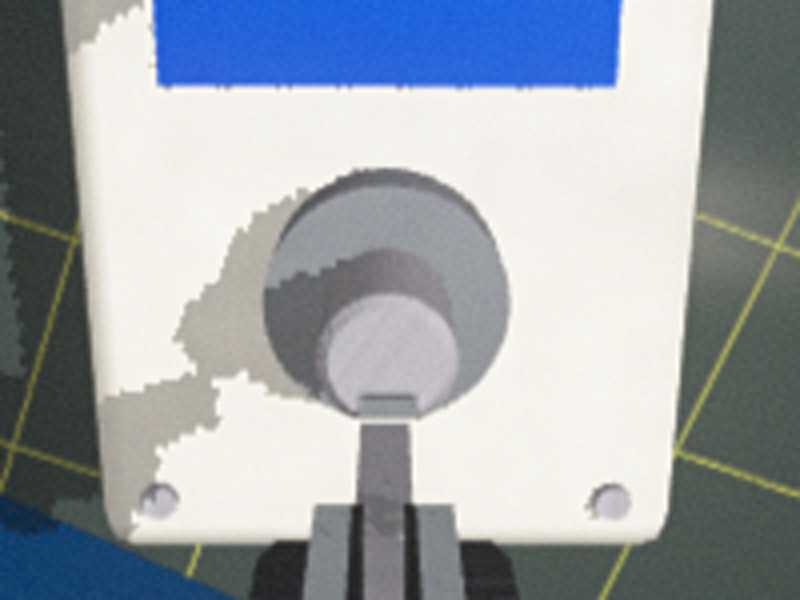

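The key's bottom edge is at crop row 424, cols 359–411. The slot behind it has its inner edge at row 394, cols 360–416. I'll work out the residual offset.

Run:
```python
from h import *
o=np.load('o4.npy',allow_pickle=True).item();T=o['tool_pos'];R=o['ee_rot'];c=cam('wrist',o)
q=lambda u,v:(160+u/4-.4,110+v/4-.4)
t=lambda p:(R.T@(p-T)).round(2)
im=cv2.imread('pics/w4.png');g=cv2.cvtColor(im,cv2.COLOR_BGR2GRAY).astype(int)
print('rows200-224',g[200:225,255:258].mean(1).round().astype(int).tolist())
for r in(209,211,218,224): print(r,g[r,244:270].tolist())
print('slot',t(ray(c,q(388,394),100)),'L/R',t(ray(c,q(360,404),100)),t(ray(c,q(416,404),100)))
zb=T[2]-55.6
print('keybot',t(ray(c,q(385,424),zb)),'at22 L,R',t(ray(c,q(359,440),zb-0)),t(ray(c,q(411,440),zb)))
print('shafttop L/R',t(ray(c,q(326,358),100)),t(ray(c,q(458,358),100)),'top',t(ray(c,q(392,292),100)))
print('collar L/R',t(ray(c,q(264,300),68)),t(ray(c,q(509,300),68)))
P=[ray(c,q(*p),50) for p in((159,500),(612,501))];d=P[0]-P[1];print('screw ang',np.degrees(np.arctan2(-d[0],d[1]))%180,'tool',np.degrees(np.arctan2(-R[1,0],-R[0,0])))
```

```text
rows200-224 [188, 187, 189, 192, 191, 193, 194, 187, 154, 118, 150, 151, 149, 150, 181, 214, 135, 123, 127, 126, 126, 125, 127, 125, 126]
209 [149, 179, 193, 196, 189, 167, 137, 120, 116, 114, 118, 116, 121, 117, 120, 113, 119, 119, 120, 141, 172, 201, 198, 197, 184, 173]
211 [126, 115, 145, 185, 195, 168, 159, 153, 148, 153, 152, 149, 150, 153, 153, 152, 148, 154, 145, 143, 177, 195, 185, 172, 158, 159]
218 [241, 243, 243, 243, 244, 227, 135, 123, 126, 128, 124, 127, 126, 128, 120, 126, 125, 129, 178, 244, 245, 244, 244, 244, 243, 244]
224 [242, 243, 241, 243, 244, 195, 129, 121, 125, 126, 124, 126, 128, 125, 124, 128, 122, 119, 150, 245, 243, 241, 242, 242, 242, 243]
slot [ 9.53 -0.31 63.24] L/R [ 7.7  -5.04 63.25] [ 7.71  4.44 63.24]
keybot [ 7.33 -0.82 55.59] at22 L,R [ 4.48 -5.08 55.6 ] [ 4.48  3.44 55.59]
shafttop L/R [ 16.   -10.67  63.24] [16.   11.38 63.22] top [27.51  0.33 63.22]
collar L/R [ 16.24 -24.16  95.25] [16.26 23.18 95.21]
screw ang 21.47446789644016 tool 21.591260381672008
```

```bash
python3 -m handwheel '[[0.0005,0.0005,0,0,-1],[0.0005,0.0005,0.003,0,-1],[0.0005,0.0005,0.006,0,-1],[0.0005,0.0005,0.009,0,-1],[0.0005,0.0005,0.012,0,-1],[0.0005,0.0005,0.015,0,-1],[0.0005,0.0005,0.015,0,-1]]'
python3 - <<'E'
from h import *
o=monitor.get_obs();print(o['wrist_torque'],o['contact_force'])
E
```

```text
time: 6.65
tool_pos: [603.3, -32.8, 146.4]
ee_rot: [[-0.93, -0.367, -0.001], [-0.367, 0.93, 0.0], [0.0, 0.0, -1.0]]
contact_force: [2.2, -0.2, -1.0]
finger_gap: 5.3
grip_force: 58.8
[ 0.12445906 -0.33824095  0.01239324] [ 2.17904065 -0.19758624 -1.03836581]
```

```bash
python3 -m handwheel '[[-0.0004,0,0,0,-1],[-0.0004,0,0.004,0,-1],[-0.0004,0,0.008,0,-1],[-0.0004,0,0.012,0,-1],[-0.0004,0,0.016,0,-1],[-0.0004,0,0.019,0,-1],[-0.0004,0,0.019,0,-1],[-0.0004,0,0.019,0,-1]]'
python3 - <<'E'
from h import *
o=monitor.get_obs();im=snap('wrist','w5.png');np.save('o5.npy',o,allow_pickle=True)
print(o['tool_pos'],o['wrist_torque'])
cv2.imwrite('pics/w5b.png',cv2.resize(im[120:270,160:360,::-1],(800,600),interpolation=cv2.INTER_CUBIC))
E
```

```text
time: 7.32
tool_pos: [603.7, -32.7, 127.9]
ee_rot: [[-0.93, -0.367, -0.0], [-0.367, 0.93, 0.0], [0.0, 0.0, -1.0]]
contact_force: [0.6, 1.0, 0.4]
finger_gap: 5.2
grip_force: 58.8
[603.67862871 -32.72757263 127.93177324] [ 0.07611934 -0.01397147 -0.00377194]
```

View pics/w5b.png

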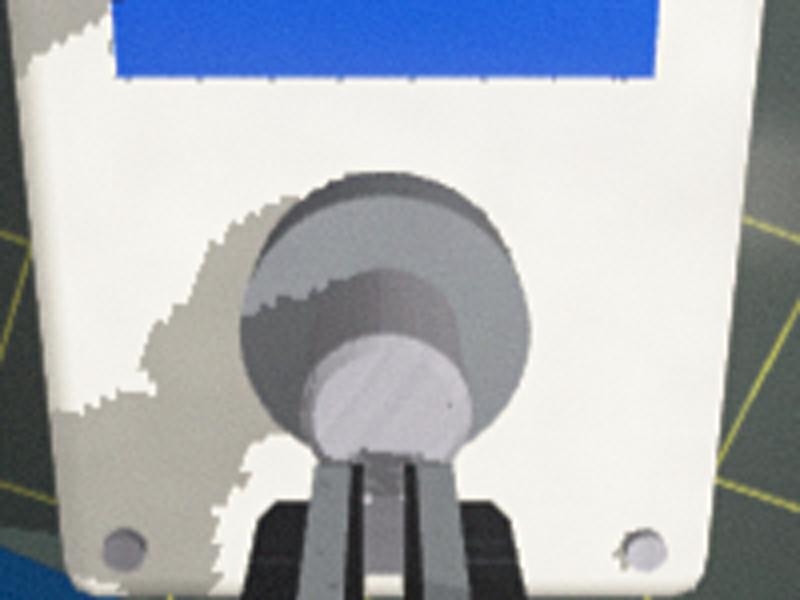

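The key stands in the slot with the fingers just above the shaft and negligible force. I'll release it, wait, then lift.

```bash
python3 -m handwheel '[[0,0,0,0,-0.6],[0,0,0,0,-0.6],[0,0,0,0,-0.6],[0,0,0,0,-0.6],[0,0,-0.01,0,-0.6],[0,0,-0.03,0,-0.6],[0,0,-0.06,0,-0.6],[0,0,-0.07,0,-0.6],[0,0,-0.07,0,-0.6],[0,0,-0.07,0,-0.6]]'
python3 - <<'E'
from h import *
o=monitor.get_obs();im=snap('wrist','w6.png');np.save('o6.npy',o,allow_pickle=True)
print(o['tool_pos'],o['contact_force'])
c=cam('wrist',o);K=np.array([604.4,-32.6]) ;u=np.array([.93,.368]);ax=np.array([604.4,-32.6])+o['ee_rot'][:2,0]*14.5
print(px(c,np.array([[*(ax+12*u),92],[*(ax+12*u),100],[*ax,100]])))
a=im[110:200,200:320,::-1];cv2.imwrite('pics/w6b.png',cv2.resize(a,(800,600),interpolation=cv2.INTER_CUBIC))
E
```

```text
time: 8.2
tool_pos: [603.9, -32.8, 198.9]
ee_rot: [[-0.93, -0.367, 0.002], [-0.367, 0.93, -0.0], [-0.001, -0.001, -1.0]]
contact_force: [-0.4, 0.3, -0.4]
finger_gap: 17.6
grip_force: 0.0
[603.94278483 -32.7719254  198.91947153] [-0.42859629  0.31490474 -0.36745456]
[[256.87979945 196.7262433 ]
 [256.91599642 200.08624172]
 [256.93090888 185.78333799]]
```

View pics/w6b.png

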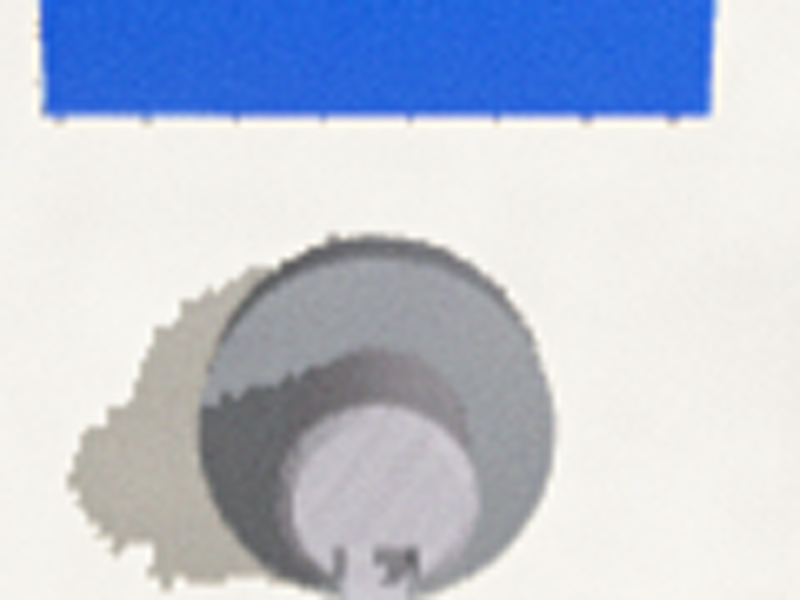

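The slot at crop (340–420, 550–600) now holds the key. I'll check its height numerically.

Run:
```python
from h import *
o=np.load('o6.npy',allow_pickle=True).item();c=cam('wrist',o)
im=cv2.imread('pics/w6.png');g=cv2.cvtColor(im,cv2.COLOR_BGR2GRAY)
for r in range(186,216): print(r,g[r,244:272].tolist())
ax=np.array([604.45,-32.65])+np.array([-.93,-.368])*14.5
for z in(92,100,110):
  for x,y in((6,-4),(6,4),(18,-4),(18,4)):
    p=ax+np.array([.93*x-.368*y,.368*x+.93*y]);print(z,x,y,px(c,[*p,z]).round(1).tolist())
```

```text
186 [192, 196, 194, 189, 189, 189, 192, 192, 195, 197, 191, 189, 191, 187, 196, 195, 194, 192, 192, 190, 196, 192, 198, 192, 191, 190, 192, 181]
187 [193, 196, 189, 190, 193, 197, 193, 196, 193, 192, 192, 190, 189, 193, 194, 196, 191, 191, 193, 197, 194, 192, 192, 194, 194, 190, 191, 171]
188 [186, 196, 192, 191, 190, 193, 195, 191, 190, 192, 187, 191, 195, 194, 195, 193, 190, 190, 191, 197, 192, 194, 194, 194, 195, 188, 180, 161]
189 [164, 193, 193, 191, 193, 195, 193, 193, 190, 190, 187, 192, 193, 194, 192, 190, 192, 191, 195, 196, 191, 194, 195, 200, 192, 181, 178, 157]
190 [151, 185, 193, 195, 193, 193, 194, 189, 191, 189, 189, 192, 195, 198, 192, 189, 194, 190, 197, 194, 192, 193, 198, 196, 193, 180, 166, 150]
191 [132, 173, 193, 193, 194, 193, 185, 185, 191, 191, 195, 195, 185, 184, 184, 190, 188, 181, 185, 194, 193, 195, 197, 191, 181, 175, 157, 153]
192 [128, 153, 187, 194, 198, 187, 154, 157, 198, 198, 197, 193, 160, 153, 154, 157, 156, 133, 151, 195, 199, 198, 189, 179, 174, 162, 152, 154]
193 [117, 129, 157, 186, 194, 187, 140, 144, 191, 201, 200, 195, 139, 132, 136, 134, 
[... 2857 characters left out ...]
3, 243, 243, 244, 243, 244, 243, 242, 242, 241, 240, 241, 242, 242, 241, 243, 243, 244, 243, 243, 244]
214 [240, 240, 242, 242, 242, 242, 242, 243, 242, 242, 244, 243, 243, 242, 242, 243, 241, 242, 241, 241, 242, 243, 241, 242, 244, 243, 242, 244]
215 [241, 240, 242, 241, 241, 241, 243, 244, 244, 244, 244, 243, 242, 241, 243, 243, 242, 240, 240, 241, 242, 242, 241, 242, 243, 243, 244, 244]
92 6 -4 [[251.9, 189.9]]
92 6 4 [[261.7, 189.9]]
92 18 -4 [[252.0, 203.5]]
92 18 4 [[261.6, 203.5]]
100 6 -4 [[251.8, 193.0]]
100 6 4 [[261.9, 193.0]]
100 18 -4 [[251.9, 207.1]]
100 18 4 [[261.8, 207.1]]
110 6 -4 [[251.6, 197.3]]
110 6 4 [[262.1, 197.3]]
110 18 -4 [[251.7, 211.9]]
110 18 4 [[262.0, 211.9]]
```

The key's outer top edge is at row 202.5, matching z = 92 (seated), against about 211 if it were resting on the collar. So the key is home. Next I'll look at the wheel from above.

```bash
python3 -m handwheel '[[0.022,-0.017,0,0.04,1],[0.048,-0.037,0,0.09,1],[0.075,-0.058,0,0.14,1],[0.102,-0.078,0,0.18,1],[0.129,-0.099,0,0.22,1],[0.156,-0.12,0.01,0.25,1],[0.183,-0.141,0.03,0.272,1],[0.205,-0.158,0.055,0.272,1],[0.2144,-0.1648,0.075,0.272,1],[0.2144,-0.1648,0.079,0.272,1],[0.2144,-0.1648,0.079,0.272,1],[0.2144,-0.1648,0.079,0.272,1]]'
python3 - <<'E'
from h import *
o=monitor.get_obs();im=snap('wrist','w7.png');np.save('o7.npy',o,allow_pickle=True)
print(o['tool_pos'],np.degrees(np.arctan2(o['ee_rot'][1,0],o['ee_rot'][0,0])))
c=cam('wrist',o);print(px(c,[465,-264.5,28]))
cv2.imwrite('pics/w7b.png',cv2.resize(im[110:260,160:360,::-1],(800,600),interpolation=cv2.INTER_CUBIC))
for th in('wheel_centre','rim'):print([(np.round(d['bbox'],1).tolist(),round(d['conf'],2)) for d in find_in('wrist',th)[:2]])
hsv=cv2.cvtColor(im,cv2.COLOR_RGB2HSV)
m=((hsv[:,:,0]>65)&(hsv[:,:,0]<95)&(hsv[:,:,1]>110)&(hsv[:,:,2]>50)).astype(np.uint8)
n,l,s,ce=cv2.connectedComponentsWithStats(m);k=1+np.argsort(-s[1:,4])[:4];print(s[k].tolist())
E
```

```text
time: 9.25
tool_pos: [465.1, -264.3, 119.2]
ee_rot: [[-0.995, -0.104, -0.001], [-0.104, 0.995, 0.001], [0.001, 0.001, -1.0]]
contact_force: [0.9, -1.2, 0.5]
finger_gap: 85.3
grip_force: 0.0
[ 465.06763226 -264.26321107  119.15241008] -174.0210980290654
[[256.29047783 205.74049052]]
[([222.4, 164.1, 290.7, 236.0], 0.94)]
[([225.1, 167.5, 294.1, 240.4], 0.83), ([178.8, 355.7, 187.4, 359.6], 0.62)]
[[223, 165, 69, 72, 1117], [249, 167, 2, 1, 2], [237, 173, 1, 1, 1], [238, 175, 1, 1, 1]]
```

Run:
```python
from h import *
o=np.load('o7.npy',allow_pickle=True).item();c=cam('wrist',o)
im=cv2.imread('pics/w7.png')
s=0.25;N=320;gx,gy=np.meshgrid((np.arange(N)-N/2)*s,(np.arange(N)-N/2)*s)
X=np.c_[465+gx.ravel(),-264.5+gy.ravel(),28+0*gx.ravel()]
uv=px(c,X).astype(np.float32).reshape(N,N,2)
w=cv2.remap(im,uv[:,:,0],uv[:,:,1],cv2.INTER_LINEAR);hsv=cv2.cvtColor(w,cv2.COLOR_BGR2HSV)
g=((hsv[:,:,0]>60)&(hsv[:,:,0]<100)&(hsv[:,:,1]>100)&(hsv[:,:,2]>40)).astype(np.uint8)
f=((hsv[:,:,1]<60)&(hsv[:,:,2]>130)).astype(np.uint8)
cs,_=cv2.findContours(f,cv2.RETR_EXTERNAL,cv2.CHAIN_APPROX_NONE);k=max(cs,key=cv2.contourArea)
(e,ax,an)=cv2.fitEllipse(k);ctr=np.array([465,-264.5])+(np.array(e)-N/2)*s;print('face ellipse',ctr,np.array(ax)*s)
cs,_=cv2.findContours(g,cv2.RETR_EXTERNAL,cv2.CHAIN_APPROX_NONE);k=max(cs,key=cv2.contourArea)
(e2,ax2,_)=cv2.fitEllipse(k);print('green ellipse',np.array([465,-264.5])+(np.array(e2)-N/2)*s,np.array(ax2)*s)
V=hsv[:,:,2].astype(np.float32)
S=hsv[:,:,1].astype(np.float32)
def samp(M,r,a): 
    return cv2.remap(M,np.float32([[e[0]+r/s*np.cos(a)]]),np.float32([[e[1]+r/s*np.sin(a)]]),cv2.INTER_LINEAR)[0,0]
print('ang | V at r=10..20 | sat at r=21..26')
for d in range(-180,180,6 ):
    a=np.radians(d);print(d,[int(samp(V,r,a)) for r in(10,12,14,15,16,17,18,19,20,21)],[int(samp(S,r,a)) for r in(21,22,23,24,25,26,27)])
```

```text
face ellipse [ 465.31238556 -263.82479095] [43.7554245  46.52186203]
green ellipse [ 463.2643013  -263.79846954] [49.89356232 55.08274841]
ang | V at r=10..20 | sat at r=21..26
-180 [60, 63, 247, 245, 245, 247, 248, 248, 248, 248] [6, 14, 49, 125, 130, 135, 133]
-174 [59, 70, 247, 246, 246, 247, 248, 248, 248, 248] [7, 13, 57, 127, 134, 132, 125]
-168 [63, 66, 246, 246, 247, 248, 248, 247, 247, 248] [6, 16, 64, 130, 135, 134, 134]
-162 [61, 59, 244, 248, 246, 247, 247, 247, 247, 247] [6, 10, 67, 135, 133, 134, 128]
-156 [59, 77, 248, 247, 247, 247, 248, 246, 247, 247] [6, 11, 89, 138, 136, 136, 125]
-150 [59, 71, 245, 247, 246, 247, 248, 247, 247, 248] [6, 11, 88, 131, 135, 135, 129]
-144 [66, 68, 246, 247, 247, 248, 248, 247, 247, 248] [7, 11, 82, 133, 134, 136, 121]
-138 [76, 82, 248, 247, 246, 246, 245, 246, 247, 249] [6, 10, 87, 128, 132, 130, 122]
-132 [87, 100, 249, 247, 246, 246, 245, 246, 248, 250] [6, 12, 83, 136, 128, 125, 120]
-126 [88, 104, 249, 247, 246, 246, 246, 245, 248, 247] [6, 14, 87, 134, 132, 123, 117]
-120 [90, 99, 248, 248, 246, 246, 245, 244, 246, 248] [6, 17,
[... 3558 characters left out ...]
84, 141, 136, 136, 129]
132 [56, 57, 242, 245, 243, 244, 243, 243, 243, 245] [7, 11, 79, 142, 143, 139, 137]
138 [60, 59, 244, 245, 245, 245, 246, 246, 247, 248] [7, 12, 60, 135, 139, 135, 132]
144 [58, 64, 246, 246, 246, 246, 246, 247, 247, 248] [6, 12, 54, 137, 139, 135, 137]
150 [60, 60, 243, 248, 247, 247, 248, 246, 246, 246] [7, 13, 53, 128, 131, 131, 132]
156 [58, 66, 247, 248, 246, 246, 247, 248, 248, 248] [5, 9, 55, 132, 131, 131, 132]
162 [58, 66, 247, 248, 248, 247, 248, 247, 247, 248] [7, 9, 64, 138, 133, 134, 126]
168 [58, 68, 248, 248, 247, 247, 246, 246, 247, 248] [7, 11, 46, 135, 135, 132, 128]
174 [60, 63, 244, 248, 246, 246, 247, 248, 247, 248] [6, 9, 55, 128, 143, 136, 126]
```

The mark is at about 6° and the keyway, seen directly, at about −4.5° in the world frame. So the wheel has to turn about +26° on the way to the press's 21.5°. I'll descend and grip.

```bash
python3 -m handwheel '[[0,0.0005,0.03,0,1],[0,0.0005,0.06,0,0.6],[0,0.0005,0.08,0,0.6],[0,0.0005,0.089,0,0.6],[0,0.0005,0.089,0,0.6],[0,0.0005,0.089,0,0.3],[0,0.0005,0.089,0,0.1],[0,0.0005,0.089,0,-0.1],[0,0.0005,0.089,0,-1],[0,0.0005,0.089,0,-1],[0,0.0005,0.089,0,-1],[0,0.0005,0.089,0,-1]]'
python3 -m handwheel '[[0,0,-0.005,0,-1],[0,0,-0.02,0,-1],[0,0,-0.05,0,-1],[0,0,-0.09,0,-1],[0,0,-0.13,0,-1],[0,0,-0.14,0,-1],[0,0,-0.14,0,-1]]'
```

```text
time: 10.4
tool_pos: [465.7, -264.5, 31.8]
ee_rot: [[-0.995, -0.104, 0.002], [-0.104, 0.995, -0.001], [-0.002, -0.001, -1.0]]
contact_force: [0.8, 2.8, 7.3]
finger_gap: 52.1
grip_force: 63.8
time: 10.98
tool_pos: [466.0, -265.3, 174.0]
ee_rot: [[-0.995, -0.104, 0.005], [-0.104, 0.995, -0.005], [-0.005, -0.005, -1.0]]
contact_force: [-0.9, 0.1, -3.5]
finger_gap: 51.8
grip_force: 63.9
```

```bash
cat > wheel.py <<'E'
from h import *
from scipy.optimize import least_squares
def rect(im,zt,s=0.25,N=320):
    p=camera_params('wrist');K=np.array(p['intrinsics']);M=np.linalg.inv(np.array(p['T_tool_cam']))
    c=(K,M[:3,:3],M[:3,3])
    gx,gy=np.meshgrid((np.arange(N)-N/2)*s,(np.arange(N)-N/2)*s)
    uv=px(c,np.c_[gx.ravel(),gy.ravel(),0*gx.ravel()+zt]).astype(np.float32).reshape(N,N,2)
    return cv2.remap(im,uv[:,:,0],uv[:,:,1],cv2.INTER_LINEAR)
E
python3 - <<'E'
from wheel import *
o=monitor.get_obs();im=snap('wrist','w8.png');print(o['tool_pos'],o['contact_force'])
s=.25;N=320
w=rect(im,3.0)[:,:,::-1].copy();cv2.imwrite('pics/w8r.png',cv2.resize(w,(600,600)))
V=cv2.cvtColor(w,cv2.COLOR_BGR2HSV)[:,:,2].astype(np.float32);V=cv2.GaussianBlur(V,(5,5),0)
def samp(r,a,e): return cv2.remap(V,np.float32([160+(e[0]+r*np.cos(a))/s]).T.reshape(-1,1),np.float32([160+(e[1]+r*np.sin(a))/s]).reshape(-1,1),cv2.INTER_LINEAR).ravel()
e=np.zeros(2);rr=np.arange(9,24,.25)
for it in range(3):
    pts=[]
    for d in range(0,360,5):
        a=np.radians(d);p=samp(rr,np.full_like(rr,a)+0*rr,e);g=np.diff(p);i=np.argmax(g);pts.append((d,rr[i]+.12,g[i]))
    pts=np.array(pts);k=(abs(pts[:,1]-13)<3)&(pts[:,2]>6)
    xy=e+np.c_[pts[:,1]*np.cos(np.radians(pts[:,0])),pts[:,1]*np.sin(np.radians(pts[:,0]))]
    r=least_squares(lambda v:np.hypot(*(xy[k]-v[:2]).T)-v[2],[*e,13],loss='soft_l1',f_scale=.3);e=r.x[:2];print(r.x.round(2),k.sum())
print([(int(a),float(round(b,1)),int(c)) for a,b,c in pts])
E
```

```text
[ 466.04837109 -265.31466486  173.99311139] [-0.86488644  0.05734435 -3.5342438 ]
[ 0.72 -0.94 13.  ] 63
[ 0.75 -0.92 12.99] 63
[ 0.74 -0.95 13.  ] 63
[(0, 12.9, 25), (5, 13.1, 23), (10, 12.9, 26), (15, 12.9, 28), (20, 12.9, 29), (25, 12.9, 29), (30, 12.9, 30), (35, 13.1, 29), (40, 12.9, 28), (45, 12.9, 12), (50, 13.1, 8), (55, 13.1, 9), (60, 13.1, 9), (65, 12.9, 11), (70, 12.9, 11), (75, 13.1, 11), (80, 13.1, 13), (85, 13.1, 11), (90, 12.9, 9), (95, 13.1, 9), (100, 13.1, 10), (105, 12.9, 10), (110, 12.9, 10), (115, 12.9, 10), (120, 12.9, 9), (125, 13.1, 7), (130, 12.9, 7), (135, 12.9, 8), (140, 12.9, 7), (145, 13.1, 8), (150, 13.1, 7), (155, 12.9, 7), (160, 12.9, 7), (165, 13.1, 7), (170, 13.4, 5), (175, 16.9, 4), (180, 19.6, 6), (185, 19.4, 7), (190, 19.1, 6), (195, 19.4, 8), (200, 19.6, 7), (205, 19.9, 7), (210, 16.1, 3), (215, 13.4, 9), (220, 12.9, 11), (225, 12.9, 11), (230, 13.1, 11), (235, 13.1, 10), (240, 12.9, 12), (245, 13.1, 13), (250, 12.9, 15), (255, 13.1, 14), (260, 13.1, 13), (265, 13.1, 13), (270, 12.9, 13), (275, 12.9, 14), (280, 13.1, 16), (285, 13.1, 17), (290, 12.9, 16), (295, 12.9, 14), (300, 13.1, 15), (305, 13.1, 15), (310, 13.1, 15), (315, 12.9, 18), (320, 13.1, 26), (325, 13.1, 25), (330, 13.1, 27), (335, 12.9, 27), (340, 12.9, 28), (345, 12.9, 27), (350, 13.1, 25), (355, 13.1, 23)]
```

View pics/w8r.png

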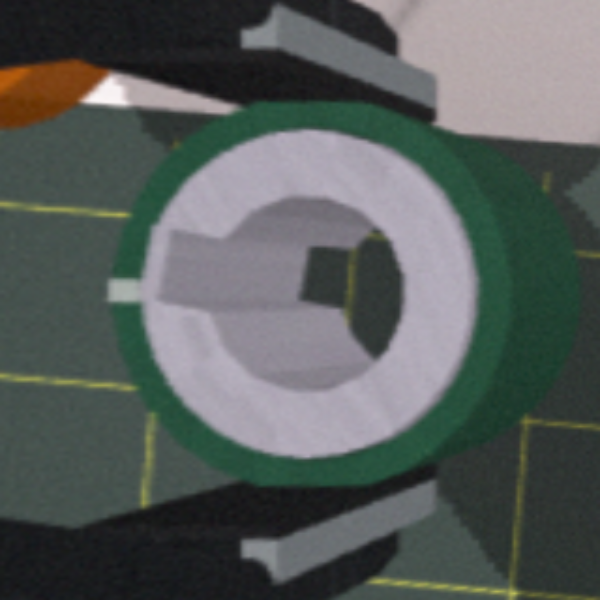

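The wheel is held. The bore centre is at tool (0.74, −0.95) mm and the keyway at tool angle 191°, with the mark at about 179° (picture (125,290)). Now I'll refine the press axis numerically.

Run:
```python
from wheel import *
s=.25;N=400
def fit(f,T,R,zw,r0,e,angs,sgn):
    im=cv2.imread('pics/'+f);V=cv2.cvtColor(rect(im,T[2]-zw,s,N),cv2.COLOR_BGR2GRAY).astype(np.float32);V=cv2.GaussianBlur(V,(5,5),0)
    rr=np.arange(r0-3,r0+3,.2)
    for it in range(4):
        xy=[];
        for d in angs:
            a=np.radians(d);p=cv2.remap(V,np.float32(N/2+(e[0]+rr*np.cos(a))/s).reshape(-1,1),np.float32(N/2+(e[1]+rr*np.sin(a))/s).reshape(-1,1),1).ravel()
            g=sgn*np.diff(p);i=np.argmax(g)
            if g[i]>4: xy.append(e+(rr[i]+.1)*np.array([np.cos(a),np.sin(a)]))
        xy=np.array(xy);r=least_squares(lambda v:np.hypot(*(xy-v[:2]).T)-v[2],[*e,r0],loss='soft_l1',f_scale=.3);e=r.x[:2]
    print(f,zw,'tool',r.x.round(2),len(xy),'world',(T[:2]+(R@np.array([*e,0]))[:2]).round(2))
o4=np.load('o4.npy',allow_pickle=True).item();o5=np.load('o5.npy',allow_pickle=True).item();o6=np.load('o6.npy',allow_pickle=True).item()
for f,o in(('w4.png',o4),('w5.png',o5),('w6.png',o6)):
    e=np.array([14.5,-.3])
    fit(f,o['tool_pos'],o['ee_rot'],68,24,e,list(range(80,150,4))+list(range(210,285,4)),1)
    fit(f,o['tool_pos'],o['ee_rot'],98,12,e,list(range(-100,101,4)),-1)
    fit(f,o['tool_pos'],o['ee_rot'],100,10,e,list(range(-100,101,4)),-1)
```

```text
w4.png 68 tool [14.46 -0.39 23.85] 37 world [591.15 -38.33]
w4.png 98 tool [15.23  0.06 11.23] 51 world [590.27 -38.2 ]
w4.png 100 tool [16.05  0.17 10.96] 51 world [589.47 -38.39]
w5.png 68 tool [13.44 -0.74 23.86] 37 world [591.45 -38.35]
w5.png 98 tool [14.42 -0.15 11.2 ] 51 world [590.32 -38.17]
w5.png 100 tool [15.32 -0.18 11.05] 51 world [589.49 -38.52]
w6.png 68 tool [13.82 -0.51 23.82] 37 world [591.28 -38.33]
w6.png 98 tool [14.95  0.1  11.04] 51 world [590.   -38.17]
w6.png 100 tool [15.47  0.1  10.96] 51 world [589.52 -38.36]
```

```bash
python3 -m handwheel '[[-0.012,0.017,0,-0.04,-1],[-0.03,0.044,0,-0.1,-1],[-0.049,0.071,0,-0.16,-1],[-0.068,0.098,0,-0.22,-1],[-0.087,0.125,0,-0.28,-1],[-0.106,0.153,0,-0.34,-1],[-0.125,0.18,0,-0.4,-1],[-0.139,0.2,0,-0.44,-1],[-0.1465,0.2115,0,-0.461,-1],[-0.1481,0.214,0.01,-0.461,-1],[-0.1481,0.214,0.025,-0.461,-1],[-0.1481,0.214,0.03,-0.461,-1]]'
python3 -m handwheel '[[0,0,0,0,-1],[0,0,0,0,-1],[0,0,0,0,-1],[0,0,0,0,-1]]'
python3 - <<'E'
from h import *
o=monitor.get_obs();print(o['tool_pos'].round(2),o['ee_rot'].round(4).tolist(),o['wrist_torque'].round(2))
snap('wrist','w9.png')
E
```

```text
time: 12.03
tool_pos: [588.2, -36.2, 136.5]
ee_rot: [[-0.845, -0.535, -0.005], [-0.535, 0.845, 0.001], [0.004, 0.003, -1.0]]
contact_force: [-1.4, 2.0, -3.2]
finger_gap: 51.6
grip_force: 63.8
time: 12.37
tool_pos: [590.0, -36.7, 140.8]
ee_rot: [[-0.845, -0.535, 0.001], [-0.535, 0.845, -0.0], [-0.001, -0.001, -1.0]]
contact_force: [0.0, 0.5, -3.0]
finger_gap: 51.9
grip_force: 63.8
[590.04 -36.65 140.79] [[-0.845, -0.5348, 0.001], [-0.5348, 0.845, -0.0003], [-0.0007, -0.0008, -1.0]] [ 0.03  0.03 -0.06]
```

```bash
python3 -m handwheel '[[-0.0006,-0.001,0.002,0,-1],[-0.0006,-0.001,0.004,0,-1],[-0.0006,-0.001,0.006,0,-1],[-0.0006,-0.001,0.008,0,-1],[-0.0006,-0.001,0.009,0,-1],[-0.0006,-0.001,0.01,0,-1],[-0.0006,-0.001,0.011,0,-1],[-0.0006,-0.001,0.011,0,-1]]'
python3 -c "
from h import *
o=monitor.get_obs();print(o['tool_pos'].round(2),o['wrist_torque'].round(2),o['contact_force'].round(1))"
```

```text
time: 13.08
tool_pos: [590.9, -36.5, 129.0]
ee_rot: [[-0.844, -0.536, -0.0], [-0.536, 0.844, 0.0], [0.0, 0.0, -1.0]]
contact_force: [-0.5, 0.4, -2.6]
finger_gap: 51.8
grip_force: 63.8
[590.86 -36.51 128.96] [ 0.01  0.01 -0.  ] [-0.5  0.4 -2.6]
```

```bash
python3 -m handwheel '[[0,0,0.001,0,-1],[0,0,0.002,0,-1],[0,0,0.003,0,-1],[0,0,0.004,0,-1],[0,0,0.004,0,-1],[0,0,0.004,0,-1]]'
python3 -c "
from h import *
o=monitor.get_obs();print(o['tool_pos'].round(2),o['wrist_torque'].round(2),o['contact_force'].round(1))"
```

```text
time: 13.58
tool_pos: [590.9, -36.5, 125.1]
ee_rot: [[-0.844, -0.536, -0.0], [-0.536, 0.844, 0.0], [0.0, 0.0, -1.0]]
contact_force: [0.9, 0.2, -3.2]
finger_gap: 52.0
grip_force: 63.8
[590.89 -36.53 125.1 ] [-0.   -0.03 -0.01] [ 0.9  0.2 -3.2]
```

```bash
python3 -m handwheel '[[0,0,0.001,0,-1],[0,0,0.002,0,-1],[0,0,0.003,0,-1],[0,0,0.004,0,-1],[0,0,0.004,0,-1],[0,0,0.004,0,-1]]'
python3 -c "
from h import *
o=monitor.get_obs();print(o['tool_pos'].round(2),o['wrist_torque'].round(2),o['contact_force'].round(1))"
```

```text
time: 14.08
tool_pos: [590.9, -36.5, 121.1]
ee_rot: [[-0.844, -0.536, -0.0], [-0.536, 0.844, 0.0], [0.0, 0.0, -1.0]]
contact_force: [0.1, -0.5, -2.9]
finger_gap: 51.9
grip_force: 63.8
[590.91 -36.55 121.1 ] [0.05 0.03 0.01] [ 0.1 -0.5 -2.9]
```

```bash
python3 -m handwheel '[[0,0,0.001,0,-1],[0,0,0.002,0,-1],[0,0,0.003,0,-1],[0,0,0.004,0,-1],[0,0,0.004,0,-1],[0,0,0.004,0,-1]]'
python3 -c "
from h import *
o=monitor.get_obs();print(o['tool_pos'].round(2),o['wrist_torque'].round(2),o['contact_force'].round(1))"
python3 -m handwheel '[[0,0,0.001,0,-1],[0,0,0.002,0,-1],[0,0,0.003,0,-1],[0,0,0.004,0,-1],[0,0,0.004,0,-1],[0,0,0.004,0,-1]]'
python3 -c "
from h import *
o=monitor.get_obs();print(o['tool_pos'].round(2),o['wrist_torque'].round(2),o['contact_force'].round(1))"
```

```text
time: 14.58
tool_pos: [590.9, -36.6, 117.1]
ee_rot: [[-0.844, -0.536, -0.0], [-0.536, 0.844, 0.0], [0.0, 0.0, -1.0]]
contact_force: [0.5, 0.5, -2.6]
finger_gap: 52.3
grip_force: 63.8
[590.85 -36.55 117.06] [ 0.03  0.02 -0.01] [ 0.5  0.5 -2.6]
time: 15.08
tool_pos: [590.9, -36.6, 113.1]
ee_rot: [[-0.844, -0.536, -0.0], [-0.536, 0.844, 0.0], [0.0, 0.0, -1.0]]
contact_force: [0.2, -0.3, -1.8]
finger_gap: 51.7
grip_force: 63.8
[590.88 -36.56 113.09] [-0.01 -0.06 -0.  ] [ 0.2 -0.3 -1.8]
```

```bash
python3 -m handwheel '[[0,0,0.0015,0,-1],[0,0,0.003,0,-1],[0,0,0.0045,0,-1],[0,0,0.006,0,-1],[0,0,0.0075,0,-1],[0,0,0.009,0,-1],[0,0,0.0105,0,-1],[0,0,0.0105,0,-1]]'
python3 -m handwheel '[[0,0,0.0005,0,-1],[0,0,0.001,0,-1],[0,0,0.0015,0,-1],[0,0,0.0015,0,-1]]'
```

```text
time: 15.75
tool_pos: [590.8, -36.5, 102.2]
ee_rot: [[-0.844, -0.536, -0.001], [-0.536, 0.844, 0.0], [0.0, 0.0, -1.0]]
contact_force: [0.4, -0.1, -2.8]
finger_gap: 51.9
grip_force: 63.8
time: 16.08
tool_pos: [590.9, -36.6, 101.1]
ee_rot: [[-0.844, -0.536, -0.0], [-0.536, 0.844, -0.0], [0.0, 0.0, -1.0]]
contact_force: [0.1, 0.1, -2.1]
finger_gap: 51.7
grip_force: 63.8
```

```bash
python3 -m handwheel '[[0,0,0.0003,0,-1],[0,0,0.0006,0,-1],[0,0,0.0009,0,-1],[0,0,0.0009,0,-1]]'
python3 -m handwheel '[[0,0,0.0003,0,-1],[0,0,0.0005,0,-1],[0,0,0.0005,0,-1],[0,0,0.0005,0,-1]]'
```

```text
time: 16.42
tool_pos: [590.9, -36.6, 100.2]
ee_rot: [[-0.844, -0.536, -0.0], [-0.536, 0.844, 0.0], [0.0, 0.0, -1.0]]
contact_force: [0.4, -0.0, -2.6]
finger_gap: 52.1
grip_force: 63.8
time: 16.75
tool_pos: [590.9, -36.5, 99.9]
ee_rot: [[-0.844, -0.536, 0.0], [-0.536, 0.844, -0.0], [-0.0, -0.0, -1.0]]
contact_force: [-0.5, 0.8, -0.8]
finger_gap: 51.7
grip_force: 64.1
```

```bash
python3 -m handwheel '[[0,0,0.0002,0,-1],[0,0,0.0004,0,-1],[0,0,0.0004,0,-1],[0,0,0.0004,0,-1]]'
```

```text
time: 17.08
tool_pos: [591.0, -36.6, 99.8]
ee_rot: [[-0.844, -0.536, 0.001], [-0.536, 0.844, -0.0], [-0.0, -0.0, -1.0]]
contact_force: [-3.4, 0.2, 5.7]
finger_gap: 51.8
grip_force: 64.6
```

```bash
python3 -m handwheel '[[0,0,-0.0002,0,-1],[0,0,-0.0002,0,-0.1],[0,0,-0.0002,0,0.2],[0,0,-0.0002,0,0.5],[0,0,-0.0002,0,0.8],[0,0,-0.0002,0,1],[0,0,-0.0002,0,1],[0,0,-0.0002,0,1]]'
python3 -m handwheel '[[0,0,-0.02,0,1],[0,0,-0.05,0,1],[0,0,-0.08,0,1],[0,0,-0.11,0,1],[0,0,-0.11,0,1],[0,0,-0.11,0,1],[0,0,-0.11,0,1]]'
python3 - <<'E'
from wheel import *
o=monitor.get_obs();im=snap('wrist','w10.png')[:,:,::-1].copy();T=o['tool_pos'];print(T.round(2),o['contact_force'].round(1))
s=.25;N=400
hs=cv2.cvtColor(im,cv2.COLOR_BGR2HSV)
for zw in(94,96,98,100):
    w=rect(im,T[2]-zw,s,N);h=cv2.cvtColor(w,cv2.COLOR_BGR2HSV)
    m=((h[:,:,0]>60)&(h[:,:,0]<100)&(h[:,:,1]>90)&(h[:,:,2]>40)).astype(np.uint8)
    cs,_=cv2.findContours(m,cv2.RETR_EXTERNAL,cv2.CHAIN_APPROX_NONE)
    cand=[k for k in cs if len(k)>100]
    for k in cand:
        p=(k.reshape(-1,2)-N/2)*s
        c0=p.mean(0)
        # outer edge y-extent = true diameter at widest (54 mm if zw right)
        print(zw,'centre',c0.round(1),'y extent',np.ptp(p[:,1]).round(2),'x',np.ptp(p[:,0]).round(2),'area',len(k))
w=rect(im,T[2]-96,s,N);g=cv2.cvtColor(w,cv2.COLOR_BGR2GRAY)
# coarse brightness map round the axis (tool coords, 2 mm grid)
ax=(o['ee_rot'].T@(np.array([590.95,-38.2,96])-T))[:2];print('axis tool',ax.round(2))
for y in range(-16,17,2): print(y,[int(g[int(N/2+(ax[1]+y)/s),int(N/2+(ax[0]+x)/s)]) for x in range(-26,20,2)])
E
```

```text
time: 17.75
tool_pos: [591.0, -36.6, 99.4]
ee_rot: [[-0.844, -0.536, -0.0], [-0.536, 0.844, 0.0], [0.0, 0.0, -1.0]]
contact_force: [0.1, -0.6, 0.2]
finger_gap: 85.2
grip_force: 0.0
time: 18.33
tool_pos: [590.7, -36.5, 209.1]
ee_rot: [[-0.844, -0.536, -0.0], [-0.536, 0.844, 0.0], [0.0, 0.0, -1.0]]
contact_force: [-0.4, -0.4, 0.3]
finger_gap: 85.4
grip_force: 0.0
[590.73 -36.51 209.1 ] [-0.4 -0.4  0.3]
94 centre [ 1.4 -1.5] y extent 52.75 x 53.25 area 1142
96 centre [ 1.9 -1.4] y extent 52.5 x 52.75 area 1132
98 centre [ 2.7 -1.6] y extent 52.0 x 52.25 area 1132
100 centre [ 3.3 -1.5] y extent 51.5 x 52.0 area 1116
axis tool [ 0.69 -1.57]
-16 [241, 241, 243, 133, 104, 109, 208, 240, 241, 240, 240, 241, 240, 241, 240, 240, 240, 237, 236, 242, 227, 130, 108]
-14 [240, 243, 176, 104, 116, 217, 242, 239, 240, 240, 241, 240, 233, 241, 243, 240, 240, 239, 239, 239, 243, 229, 119]
-12 [243, 233, 119, 102, 203, 242, 239, 241, 239, 242, 240, 191, 152, 146, 163, 158, 218, 242, 240, 241, 240, 243, 223]
-10 [244, 169, 109, 119, 239, 239, 239, 241, 241, 201, 120, 155, 181, 185, 161, 136, 129, 182, 
[... 866 characters left out ...]
, 135, 244, 242, 239, 237, 210, 168, 196, 191, 193, 191, 193, 193, 191, 191, 196, 159, 210, 243, 242, 242]
8 [227, 114, 114, 236, 244, 242, 236, 243, 176, 176, 196, 192, 195, 194, 193, 195, 198, 173, 140, 241, 242, 242, 242]
10 [245, 155, 106, 164, 244, 242, 239, 243, 240, 172, 168, 192, 194, 196, 199, 197, 165, 137, 235, 241, 242, 242, 243]
12 [244, 207, 109, 108, 234, 241, 238, 240, 243, 241, 212, 152, 151, 150, 135, 136, 195, 239, 237, 240, 242, 240, 238]
14 [244, 244, 145, 109, 134, 235, 240, 238, 240, 241, 241, 243, 243, 241, 233, 241, 243, 242, 238, 239, 241, 243, 164]
16 [244, 245, 224, 116, 106, 156, 239, 241, 239, 237, 241, 242, 242, 241, 239, 239, 239, 243, 240, 238, 242, 184, 114]
```

```bash
python3 -c "
from plant import job
print(job.sign_off())"
```

```text
the job is handed in; nothing more can be done
None
```

The job is handed in at about 18 s: the key stands in the shaft's slot and pocket, the wheel sits on the collar with its keyway over the key, and the gripper is open and clear. Seating was judged from measured heights, forces and wrist pictures (peak contact reading between moves about 7 N); the sign-off itself returned no verdict.

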